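# Find the stamped sample crate and push it over the dispatch line

### The job

Two green sample crates look alike, but one has a red ring stamp on its underside. With the fingertips, tip both crates over away from the robot, so that each lies on its back with its underside facing the robot, short of the yellow line; then push the stamped crate, lying as it is, along the bench until all of it is just beyond the yellow line. Leave the other crate lying on its back on the near side, do not pick anything up, and do not disturb the bottle, tube rack, beaker or tape roll.

Things in the scene. Friction and masses are not known exactly. Their poses are not given: they have to be found in the camera images.
- crate_1: One of two like crates: green, open-topped, empty, 50 mm deep (its x), 90 wide (y), 80 tall (z), walls 3 mm, 0.15 to 0.31 kg. Origin: centre of the underside at foot level. Starts upright, z up, x away from the robot (yaw up to 0.15 rad). Pushed near the top it topples rather than slides; past about 30 degrees it falls over by itself.
- crate_2: The other crate, same size, look, frame and behaviour as crate_1. On its back a crate's x points down and its z away from the robot; it is 50 mm high there, its underside upright and facing the robot. The underside is set in 2.5 mm between two foot runners, 5 mm wide, along the front and back lower edges.
- stamp (a point): Centre of the stamp, a red disc 37 mm across with a white ring, in the middle of the underside of one of the crates (hidden until the crate is tipped); it lies 2.5 mm above that crate's origin, along the crate's z.
- crate_1_left (a point): Left end of the lower back edge of crate_1, over which it tips: at x = +25 mm, y = +45 mm, z = 0 in the crate's frame. It stays on the bench throughout.
- crate_1_right (a point): Right end of the lower back edge of crate_1, over which it tips: at x = +25 mm, y = -45 mm, z = 0 in the crate's frame. It stays on the bench throughout.
- crate_2_left (a point): Left end of the lower back edge of crate_2, over which it tips: at x = +25 mm, y = +45 mm, z = 0 in the crate's frame. It stays on the bench throughout.
- crate_2_right (a point): Right end of the lower back edge of crate_2, over which it tips: at x = +25 mm, y = -45 mm, z = 0 in the crate's frame. It stays on the bench throughout.
- line: Yellow tape line on the bench, 12 mm wide, 420 mm long, flat. Origin: its middle. Its x points away from the robot, its y runs along the line; the far edge of the tape is at its x = +6 mm. Fixed booklets 4 mm thick, on which the machines stand, begin 110 to 135 mm beyond the line and would stop a crate.
- bottle: White bottle with red cap, 50 mm across, 100 mm tall, bystander. Origin: centre of its underside.
- rack: Orange tube rack with small tubes, 62 x 105 x 42 mm, bystander. Origin: centre of its underside.
- beaker: White beaker, 56 mm across, 69 mm tall, bystander. Origin: centre of its underside.
- tape: Blue tape roll lying flat, 58 mm across, 19 mm tall, bystander. Origin: centre of its underside.
Not all that is in view belongs to the job. What is shaped like the crate_1 but purple is not meant.

How it is judged:
By the outcome, as a careful person would: the job done as asked, in the order asked, and still so for the second after the job is handed in, with the robot touching nothing.
It also fails if it takes over 58 s, if anything falls off the work surface, if the arm or the gripper's body presses on something with over 40 N, if the wrist force passes 120 N, or if a joint passes its speed limit or range.

### The arm

A 6-joint arm with a two-finger parallel gripper is mounted at the origin on a cart in front of the work surface, level with it; the furniture and walls round the work are solid. World frame = base frame: x ahead of the robot, y to its left, z up, the work surface at z = 0. Lengths are in m, angles in rad, forces in N, time in s.
With the tool pointing down it reaches from about 0.4 to 0.825 m from the base axis. Payload 7 kg.
Tool frame: the origin (TCP) lies on the centre line of the jaws, within the pads' length; the fingertips stand 25 mm ahead of it and the grasp point (between the pads) lies 6 mm ahead of it; z points along the fingers, y is the direction in which the jaws open and shut (so a half turn about z gives the same grasp; the last joint's range is limited). The gripper opens to 88 mm and grips with 3 to 60 N. Pads are 19 mm wide; open, the fingers measure 130 mm over their backs; the gripper's body (78 mm by 193 mm) begins 47 mm behind the grasp point.
Start: joints at [1.597, 0.359, 0.012, 0, -1.224, -0.288], TCP at [0.175, 0.652, 0.252] pointing down, gripper open.
Joint ranges: [-3.07, 3.07], [-1.43, 2.12], [-1.02, 1.25], [-3.03, 1.67], [-3.05, -0], [-3.03, 3.03]. Speed limits (rad/s): [2.39, 2.39, 3.01, 3.14, 3.14, 3.14].

### API

Orientations are given as [roll, pitch, yaw] about the fixed x, y, z axes, in that order (R = Rz(yaw) Ry(pitch) Rx(roll)).
In Python, from station import * gives the robot as it stands. The module is installed in compiled form; this text tells all that it offers.
- The arm moves only by the tool step_arm, never from a script. Its argument "commands" is text: rows parted by semicolons, each of 6 numbers parted by spaces: the shift along the tool's x, y, z in mm, then the turn, a rotation vector about the tool's x, y, z in rad. A call has 1 to 8 rows; each row shifts and turns the commanded pose from where the row before left it, along the tool's axes as they then stand; what a row does not reach is not made up. A row lasts 1/8 s, in which the tool goes at most 62.5 mm and 10.7 degrees, less where a joint would pass 70% of its speed; a pose out of reach is approached as far as the arm can. A call is refused whole if a number of a shift passes 62.5 or a number of a turn 0.188, either way. A call with a gripper value outside its range is refused whole. "jaw" is the finger opening in mm, from 0 to 87.6, set as the call begins (left out, the last holds). The fingers move at their own pace and stop on an object; "grip_force" is the grip in N (left out, the last holds). Time passes only in rows, so rows that do not move let the fingers close. It gives the time, the measured TCP pose, the force and the opening at its end, in the units of the state.
- get_state(): the state, without advancing time (a new reading comes with each control period).
- grab_frame(name): name is "scene" or "side" or "wrist"; returns a dict with "frame" (384x512x3 uint8, red, green, blue), "fovy" (degrees; the focal length in pixels is half the picture's height over the tangent of half this angle, whatever the lens; pixels are square), "cx", "cy" (the principal point, pixels), "rvec" (rotation vector, rad) and "tvec" (3), from world to camera coordinates, as OpenCV has them; the wrist camera has in their place "tool_from_camera" (4x4, takes a point from camera to tool coordinates, whose origin is the TCP and whose axes are the flange's). Camera axes: x right, y down, z forward; pixel columns grow to the right and rows downward; lengths in m; the calibration is good to about 2 mm. A picture is of the moment at which its call begins: read the wrist's pose just before it. There is no depth.
- job_done(): hands the job in, once; it reports no verdict.
Trained networks look in a picture, given as the dict that the camera call returned (one of the last four; its "shot" number tells which), for a name from the list of things; names that differ only in an ending like _2 or _b are one class to them, and where a whole thing is asked for, a point or a joint stands for the part that bears it (a point fixed in the world has none). Each returns a list of dicts, best first, with "conf" (0 to 1); they miss things now and then, are a little off and sometimes report something else, mostly with a low value. They report only what shows in the picture. A call takes as long as a camera call. They do not tell look-alikes from the thing itself.
- recognise(picture, name): "pixel" ([column, row] in pixels, amid what is visible of it).
The state is a dict: "t": time; "q": joint angles; "qd": joint speeds; "joint_efforts": joint torques, N m; "eef_pos": TCP position; "ee_rot": TCP orientation; "force": force on the tool from outside, world axes, zero at the start; "moment": the same for the moment, N m; "width": finger opening in m.
Only numpy, scipy, OpenCV 4.12 (cv2) and the standard library are available. Lean on these libraries where they do the work, as an engineer would, in place of code of your own. Each camera call takes 0.05 s, during which the arm holds its last target.

## Working session

There is one attempt and no reset: what is moved stays moved. The work goes in short steps, Python scripts to look and compute and a tool call to move; the robot and the scene stay as the last step left them, time stands still between calls to the robot, and variables do not carry over. Pictures are saved under pics/ and viewed, and the job is handed in when it is done.

Besides the shell and the picture viewer there is one more tool, called in YAML: its name, and indented under it one key for each argument. step_arm: Moves the arm, as the interface text tells. Its arguments: {"type":"object","properties":{"commands":{"type":"string"},"jaw":{"type":"number"},"grip_force":{"type":"number"}},"required":["commands"]}

```bash
mkdir -p pics; cat > h.py <<'E'
from station import *
import numpy as np, cv2
def K(p):
    f=p["frame"].shape[0]/2/np.tan(np.radians(p["fovy"])/2)
    return np.array([[f,0,p["cx"]],[0,f,p["cy"]],[0,0,1.]])
def ray(p,px):
    R=cv2.Rodrigues(np.array(p["rvec"],float))[0]; t=np.array(p["tvec"],float).ravel()
    d=R.T@np.linalg.inv(K(p))@np.array([px[0],px[1],1.]); return -R.T@t,d
def onz(p,px,z=0):
    c,d=ray(p,px); return c+d*(z-c[2])/d[2]
def proj(p,X):
    return cv2.projectPoints(np.array(X,float).reshape(-1,3),np.array(p["rvec"],float),np.array(p["tvec"],float),K(p),None)[0].reshape(-1,2)
def save(p,n,s=1.5):
    cv2.imwrite("pics/"+n,cv2.resize(p["frame"][:,:,::-1],None,fx=s,fy=s,interpolation=cv2.INTER_CUBIC))
E
python3 - <<'E'
from h import *
print(get_state())
for n in("scene","side"):
    p=grab_frame(n); save(p,n+"0.png"); print(n,{k:v for k,v in p.items() if k!="frame"})
    for o in("crate_1","crate_1_left","crate_1_right","line","bottle","rack","beaker","tape"):
        for r in recognise(p,o): print(o,r, onz(p,r["pixel"]).round(3))
E
```

```text
{'t': 0.0, 'q': array([ 1.59711393e+00,  3.59393888e-01,  1.10665053e-02, -3.46911784e-04,
       -1.22412517e+00, -2.88129808e-01]), 'qd': array([ 0.00105948,  0.00098232,  0.00027889, -0.00033079, -0.0010911 ,
        0.00086124]), 'joint_efforts': array([-5.05669523e-04, -5.82726645e+01,  2.93059945e+01,  6.99714527e+00,
        6.96104922e-03, -1.46141033e-04]), 'eef_pos': array([0.1745998 , 0.65155808, 0.25062205]), 'ee_rot': array([ 3.13991203e+00, -1.58000544e-04, -2.61930213e-01]), 'force': array([ 1.16019684, -0.55936995,  0.7274532 ]), 'moment': array([-0.03004132,  0.01999472,  0.00465373]), 'width': 0.08779721774404647}
scene {'fovy': 48.7094074098416, 'cx': 246.7918032942325, 'cy': 198.8132976847685, 'rvec': array([ 1.21154006, -1.87492453,  1.2568419 ]), 'tvec': array([0.27470708, 0.1994798 , 1.08707966]), 'shot': 1}
crate_1 {'pixel': [276.8, 199.2], 'conf': 0.91} [ 0.516 -0.059  0.   ]
crate_1 {'pixel': [122.3, 220.3], 'conf': 0.74} [0.551 0.482 0.   ]
crate_1 {'pixel': [231.4, 207.6], 'conf': 0.62} [0.51  0.122 0.   ]
crate_1_left {'pixel': [228.1, 207.4], 'conf': 0.8
[... 985 characters left out ...]
0.   ]
crate_1_left {'pixel': [224.0, 124.4], 'conf': 0.89} [0.445 0.56  0.   ]
crate_1_left {'pixel': [231.8, 168.9], 'conf': 0.65} [0.449 0.23  0.   ]
crate_1_right {'pixel': [229.2, 168.8], 'conf': 0.94} [0.44  0.232 0.   ]
crate_1_right {'pixel': [225.8, 123.2], 'conf': 0.62} [0.453 0.569 0.   ]
line {'pixel': [275.3, 198.9], 'conf': 0.83} [0.581 0.033 0.   ]
bottle {'pixel': [235.5, 136.1], 'conf': 0.81} [0.485 0.459 0.   ]
rack {'pixel': [268.9, 248.3], 'conf': 0.83} [ 0.524 -0.2    0.   ]
beaker {'pixel': [238.4, 285.5], 'conf': 0.69} [ 0.418 -0.334  0.   ]
tape {'pixel': [231.5, 199.0], 'conf': 0.71} [0.433 0.052 0.   ]
tape {'pixel': [218.7, 152.5], 'conf': 0.52} [0.408 0.347 0.   ]
```

View pics/scene0.png

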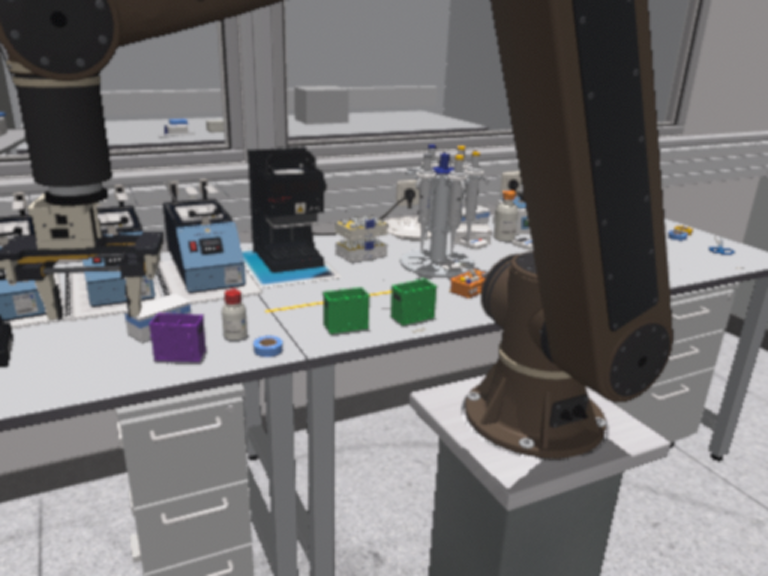

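View pics/side0.png

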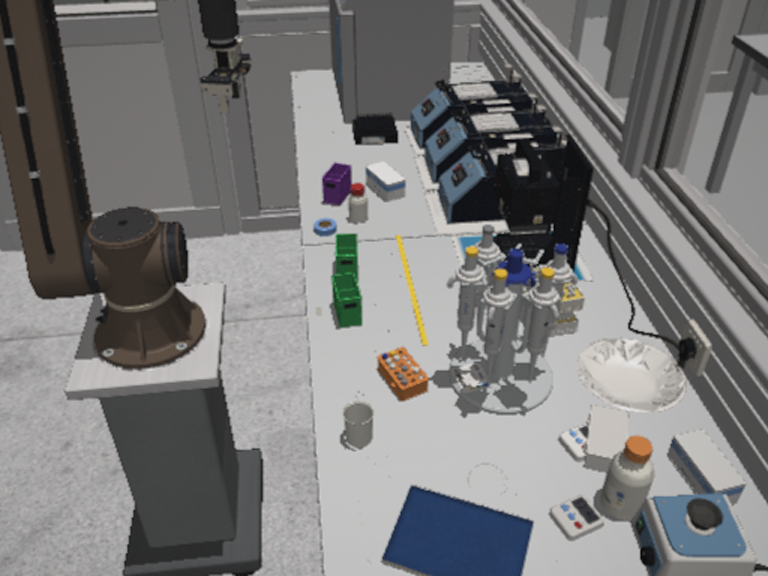

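The scene view shows the two green crates at about (346,310) and (413,302) in the enlarged picture, with the purple decoy, bottle and tape to the left and the rack to the right. The side view shows the yellow line from (398,237) to (425,343). I'll enlarge both to measure.

```bash
python3 - <<'E'
from h import *
for n,(x0,x1,y0,y1),s in(("scene",(170,320,170,240),5),("side",(195,295,140,240),6)):
    p=grab_frame(n); np.save(n+"0.npy",p,allow_pickle=True)
    c=cv2.resize(p["frame"][y0:y1,x0:x1,::-1],None,fx=s,fy=s,interpolation=cv2.INTER_CUBIC)
    for k in range(x0,x1,10): cv2.putText(c,str(k),((k-x0)*s,8),0,.3,(0,0,255)); cv2.line(c,((k-x0)*s,10),((k-x0)*s,14),(0,0,255))
    for k in range(y0,y1,10): cv2.putText(c,str(k),(0,(k-y0)*s+3),0,.3,(0,0,255))
    cv2.imwrite(f"pics/{n}0c.png",c)
p=grab_frame("side")
hsv=cv2.cvtColor(p["frame"],cv2.COLOR_RGB2HSV)
m=cv2.inRange(hsv,(22,150,120),(35,255,255)); m[:, :255]=0;m[:,290:]=0;m[:150]=0;m[235:]=0
ys,xs=np.nonzero(m); P=np.array([onz(p,(x,y)) for x,y in zip(xs,ys)])
print(len(P),P.min(0),P.max(0)); a=np.polyfit(P[:,1],P[:,0],1); print("line x = a*y+b",a, P.mean(0))
E
```

```text
194 [ 0.5091377  -0.13455883  0.        ] [0.58676962 0.29201343 0.        ]
line x = a*y+b [0.0138466  0.58046466] [0.5812654  0.05782904 0.        ]
```

View pics/scene0c.png

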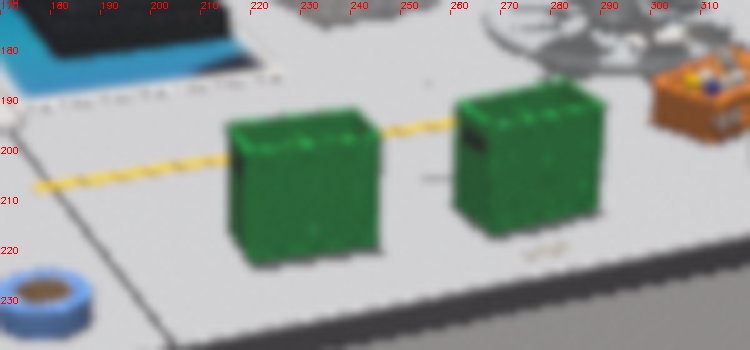

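View pics/side0c.png

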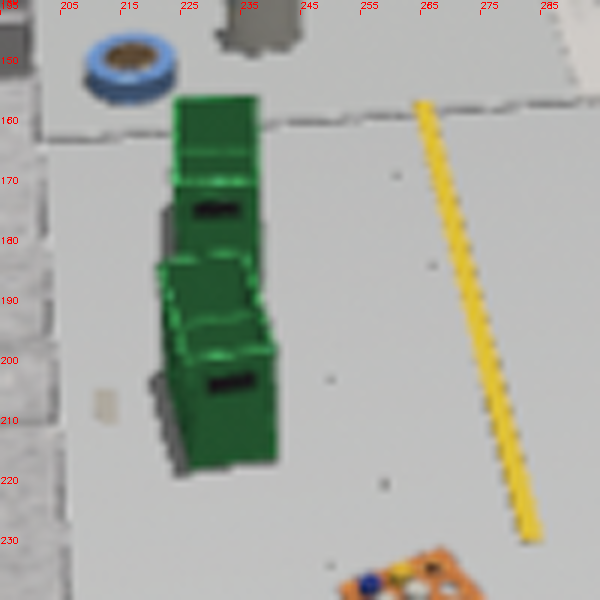

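```bash
python3 - <<'E'
from h import *
from scipy.optimize import minimize
ps=[np.load(n+"0.npy",allow_pickle=True).item() for n in("scene","side")]
S=4
ms=[]
for p in ps:
    hsv=cv2.cvtColor(cv2.resize(p["frame"],None,fx=S,fy=S,interpolation=cv2.INTER_LINEAR),cv2.COLOR_RGB2HSV)
    m=cv2.inRange(hsv,(50,110,30),(78,255,255)); m=cv2.morphologyEx(m,cv2.MORPH_CLOSE,np.ones((25,25)))
    ms.append(m); 
ms[0][:, :205*S]=0; ms[0][:,300*S:]=0; ms[0][:175*S]=0;ms[0][235*S:]=0
ms[1][:, :210*S]=0; ms[1][:,250*S:]=0; ms[1][:150*S]=0;ms[1][225*S:]=0
def corners(x,y,w):
    c,s=np.cos(w),np.sin(w)
    return [(x+c*a-s*b,y+s*a+c*b,z) for a in(-.025,.025) for b in(-.045,.045) for z in(0,.08)]
def rend(v,p):
    im=np.zeros((384*S,512*S),np.uint8)
    for i in(0,3):
        q=(proj(p,corners(*v[i:i+3]))+.5)*S-.5
        cv2.fillConvexPoly(im,cv2.convexHull(np.round(q*16).astype(np.int32)),255,shift=4)
    return im
def cost(v):
    return sum(np.count_nonzero(rend(v,p)^m)/np.count_nonzero(m) for p,m in zip(ps,ms))
best=None
for y0,y1 in((.15,.02),(.12,-.02),(.18,.03)):
  for w in(-.1,.1):
    v=np.array([.42,y0,w,.42,y1,w])
    for k in range(3):
        sx=np.vstack([v]+[v+d for d in np.diag([.02,.02,.1,.02,.02,-.1])])
        v=minimize(cost,v,method="Nelder-Mead",options=dict(initial_simplex=sx,maxiter=600,xatol=1e-4,fatol=1e-5)).x
    print(cost(v),v.round(4))
    if best is None or cost(v)<best[0]: best=(cost(v),v)
v=best[1]
for n,p,m in zip("ab",ps,ms):
    print(np.count_nonzero(rend(v,p)^m)/np.count_nonzero(m))
    o=cv2.merge([m,rend(v,p),m*0])
    ys,xs=np.nonzero(m); o=o[ys.min()-20:ys.max()+20,xs.min()-20:xs.max()+20]; cv2.imwrite(f"pics/fit{n}.png",o)
    for o_ in("rack","tape","bottle"):
        for r in recognise(grab_frame("scene" if n=="a" else "side"),o_)[:1]: print(n,o_,onz(p,r["pixel"],.02 if o_!="bottle" else .05).round(3))
for i in(0,3): print([np.round(c,3) for c in corners(*v[i:i+3])][::2])
E
```

```text
0.32542991884996675 [ 0.4396  0.1522 -0.0753  0.4281  0.005   0.0121]
0.3222942213228134 [ 0.438   0.1528 -0.0752  0.4275  0.0049  0.017 ]
0.32092469439890836 [ 0.4378  0.152  -0.0744  0.4276  0.0053  0.0194]
0.3228525003678817 [ 0.4386  0.1525 -0.0737  0.4277  0.0046  0.0157]
0.32195962589963023 [ 0.4378  0.152  -0.0762  0.4274  0.0048  0.0135]
0.32344192464412247 [ 0.4386  0.1517 -0.0736  0.4275  0.0048  0.0148]
0.2473493490806603
a rack [ 0.519 -0.192  0.02 ]
a tape [0.38  0.347 0.02 ]
a bottle [0.484 0.395 0.05 ]
0.07357534531824807
b rack [ 0.521 -0.21   0.02 ]
b tape [0.406 0.33  0.02 ]
b bottle [0.487 0.385 0.05 ]
[array([0.409, 0.109, 0.   ]), array([0.416, 0.199, 0.   ]), array([0.459, 0.105, 0.   ]), array([0.466, 0.195, 0.   ])]
[array([ 0.403, -0.04 ,  0.   ]), array([0.402, 0.05 , 0.   ]), array([ 0.453, -0.039,  0.   ]), array([0.452, 0.051, 0.   ])]
```

View pics/fita.png

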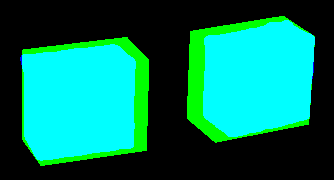

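View pics/fitb.png

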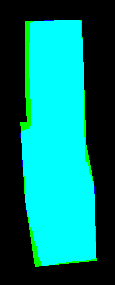

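```bash
python3 - <<'E'
from h import *
p=np.load("scene0.npy",allow_pickle=True).item(); f=p["frame"]
hsv=cv2.cvtColor(f,cv2.COLOR_RGB2HSV)
for r in(195,205,215):
  for c in(214,215,216,217,218,219,222,243,244,245,246,247,260,261,262,263,266,269): print(r,c,f[r,c],hsv[r,c])
for o in[[.4025,-.0405,0],[.41,.106,0],[.4158,.1986,0],[.4378,.152,.08]]: print(proj(p,o))
E
```

```text
195 214 [176 185 180] [ 73  12 185]
195 215 [125 153 131] [ 66  47 153]
195 216 [ 79 140  93] [ 67 111 140]
195 217 [ 63 129  78] [ 67 130 129]
195 218 [ 58 117  72] [ 67 129 117]
195 219 [ 56 113  70] [ 67 129 113]
195 222 [ 47 108  63] [ 68 144 108]
195 243 [ 62 111  74] [ 67 113 111]
195 244 [100 143 110] [ 67  77 143]
195 245 [149 174 148] [ 59  38 174]
195 246 [192 195 166] [ 33  38 195]
195 247 [214 203 162] [ 24  62 214]
195 260 [168 167 115] [ 29  80 168]
195 261 [103 121  82] [ 44  82 121]
195 262 [54 81 54] [60 85 81]
195 263 [43 69 48] [66 96 69]
195 266 [41 95 53] [ 67 145  95]
195 269 [ 43 114  62] [ 68 159 114]
205 214 [195 196 197] [105   3 197]
205 215 [138 149 142] [ 71  19 149]
205 216 [73 99 78] [66 67 99]
205 217 [43 74 51] [ 68 107  74]
205 218 [41 78 51] [ 68 121  78]
205 219 [42 95 55] [ 67 142  95]
205 222 [ 42 102  57] [ 68 150 102]
205 243 [ 42 101  56] [ 67 149 101]
205 244 [ 45 102  58] [ 67 143 102]
205 245 [ 90 121  96] [ 66  65 121]
205 246 [160 169 163] [ 70  14 169]
205 247 [197 198 199] [105   3 199]
205 260 [122 140 125] [ 65  33 140]
205 261 [ 66 1
[... 209 characters left out ...]
2] [ 68  19 150]
215 216 [ 73 100  79] [ 67  69 100]
215 217 [44 85 54] [ 67 123  85]
215 218 [41 87 52] [ 67 135  87]
215 219 [43 99 56] [ 67 144  99]
215 222 [ 42 102  56] [ 67 150 102]
215 243 [ 42 100  56] [ 67 148 100]
215 244 [ 52 107  64] [ 67 131 107]
215 245 [105 137 113] [ 68  60 137]
215 246 [173 182 177] [ 73  13 182]
215 247 [203 205 205] [ 90   2 205]
215 260 [209 209 211] [120   2 211]
215 261 [208 208 210] [120   2 210]
215 262 [202 201 203] [135   3 203]
215 263 [180 181 183] [110   4 183]
215 266 [ 87 108  92] [ 67  50 108]
215 269 [44 96 56] [ 67 138  96]
[[288.12298101 212.35157632]]
[[248.09500043 218.63032237]]
[[221.06546156 222.7129701 ]]
[[232.04293762 194.97973136]]
```

```bash
cat > fit.py <<'E'
from h import *
from scipy.optimize import minimize
S=4
def mask(p,roi):
    hsv=cv2.cvtColor(cv2.resize(p["frame"],None,fx=S,fy=S,interpolation=cv2.INTER_LINEAR),cv2.COLOR_RGB2HSV)
    m=cv2.inRange(hsv,(45,60,30),(80,255,255)); m=cv2.morphologyEx(m,cv2.MORPH_CLOSE,np.ones((25,25)))
    o=np.zeros_like(m); x0,x1,y0,y1=[S*i for i in roi]; o[y0:y1,x0:x1]=m[y0:y1,x0:x1]; return o
def corners(x,y,w):
    c,s=np.cos(w),np.sin(w)
    return [(x+c*a-s*b,y+s*a+c*b,z) for a in(-.025,.025) for b in(-.045,.045) for z in(0,.08)]
def rend(v,p):
    im=np.zeros((384*S,512*S),np.uint8)
    for i in range(0,len(v),3):
        q=(proj(p,corners(*v[i:i+3]))+.5)*S-.5
        cv2.fillConvexPoly(im,cv2.convexHull(np.round(q*16).astype(np.int32)),255,shift=4)
    return im
def fit(v,ps,ms,n=3):
    cost=lambda v:sum(np.count_nonzero(rend(v,p)^m)/np.count_nonzero(m) for p,m in zip(ps,ms))
    d=np.tile([.02,.02,.1],len(v)//3)
    for k in range(n):
        sx=np.vstack([v]+[v+e*(-1)**k for e in np.diag(d)])
        v=minimize(cost,v,method="Nelder-Mead",options=dict(initial_simplex=sx,maxiter=600,xatol=1e-4,fatol=1e-5)).x
    return cost(v),v
E
python3 - <<'E'
from fit import *
ps=[np.load(n+"0.npy",allow_pickle=True).item() for n in("scene","side")]
a,b=ps
print("line ends scene",onz(a,(175.5,207.5)),onz(a,(259,194.7)),"side",onz(b,(265,157)),onz(b,(283,230)))
mL=mask(a,(205,252,175,235)); mR=mask(a,(253,300,175,235)); mB=mask(b,(210,250,150,225))
print("scene L",fit(np.array([.438,.152,-.05]),[a],[mL]));print("scene R",fit(np.array([.428,.0,.02]),[a],[mR]))
print("side",fit(np.array([.438,.152,-.05,.428,.0,.02]),[b],[mB]))
E
```

```text
line ends scene [0.58263057 0.29876757 0.        ] [ 0.57787729 -0.01837211  0.        ] side [0.58263125 0.29150293 0.        ] [ 0.58061584 -0.12490204  0.        ]
scene L (np.float64(0.06692883028760892), array([ 0.43905168,  0.15746216, -0.3147726 ]))
scene R (np.float64(0.07369540323899886), array([ 0.42755544, -0.00248645,  0.34150181]))
side (np.float64(0.024447698478385432), array([ 0.43982357,  0.1541543 , -0.07897902,  0.42754147,  0.00396647,
        0.05319347]))
```

step_arm:
  commands: "35 47.5 4 0 0 0;35 47.5 4 0 0 0;35 47.5 4 0 0 0;35 47.5 4 0 0 0;35 47.5 4 0 0 0;35 47.5 4 0 0 0;35 47.5 4 0 0 -0.09;25 35 4 0 0 -0.09"
  jaw: 40
  grip_force: 20

```text
t: 2.65
eef_pos: [0.3442, 0.2265, 0.2199]
ee_rot: [-3.14, -0.001, -0.079]
force: [1.2, 0.0, -0.5]
width: 0.0404
```

```bash
python3 - <<'E'
from h import *
s=get_state(); print(s["eef_pos"],s["ee_rot"],s["q"])
p=grab_frame("wrist"); save(p,"w1.png"); print(p["tool_from_camera"],p["fovy"])
E
```

```text
[0.34420328 0.22654351 0.21991187] [-3.14041946e+00 -5.51368634e-04 -7.90178306e-02] [ 1.06626744e+00 -6.73561631e-02 -5.76782168e-01  2.05466456e-05
 -1.06007415e+00  4.25501349e-01]
[[-4.62827394e-04 -9.61097020e-01 -2.76210614e-01  7.55691464e-02]
 [ 9.99999892e-01 -4.32721457e-04 -1.69942929e-04 -9.42158676e-04]
 [ 4.38093832e-05 -2.76210663e-01  9.61097117e-01 -1.32654045e-01]
 [ 0.00000000e+00  0.00000000e+00  0.00000000e+00  1.00000000e+00]] 61.66600743531844
```

View pics/w1.png

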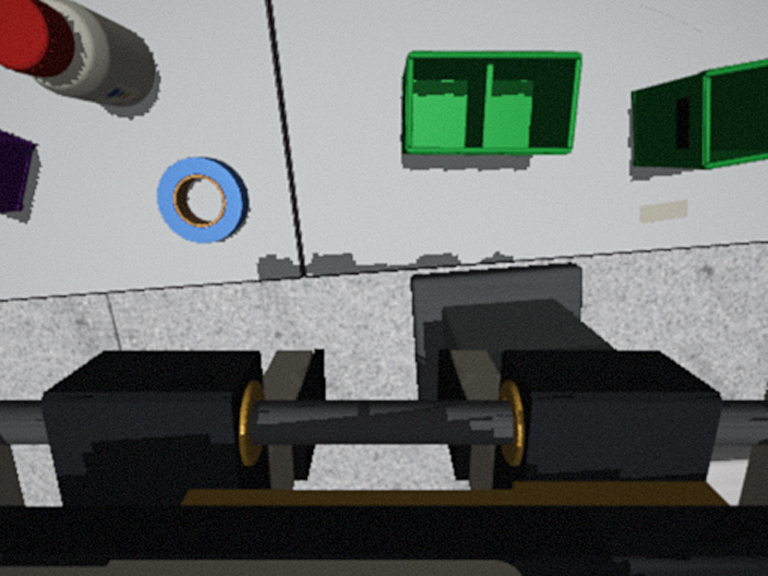

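```bash
cat >> h.py <<'E'
from scipy.spatial.transform import Rotation as Ro
def wz(p,s,px,z):
    T=np.array(p["tool_from_camera"]); R=Ro.from_euler("xyz",s["ee_rot"]).as_matrix()
    c=R@T[:3,3]+s["eef_pos"]; d=R@T[:3,:3]@np.linalg.inv(K(p))@np.array([px[0],px[1],1.]); return c+d*(z-c[2])/d[2]
E
python3 - <<'E'
from h import *
s=get_state(); p=grab_frame("wrist")
for n,px in dict(Lnl=(404,154),Lnr=(574,154),Lfl=(407,52),Lfr=(581,52),Rnl=(702,168),Rfl=(708,71)).items(): print(n,wz(p,s,np.array(px)/1.5-.17,.08).round(4))
E
```

```text
Lnl [0.4205 0.2062 0.08  ]
Lnr [0.4136 0.1145 0.08  ]
Lfl [0.4704 0.2015 0.08  ]
Lfr [0.4637 0.1127 0.08  ]
Rnl [0.401  0.0447 0.08  ]
Rfl [0.4498 0.0469 0.08  ]
```

step_arm:
  commands: "12 15.5 35 0 0 0;12 15.5 35 0 0 0;12 15.5 35 0 0 0;12 15.5 35 0 0 0;5 0 0 0 0 0;0 0 0 0 0 0"

```text
t: 3.5
eef_pos: [0.3926, 0.1635, 0.0805]
ee_rot: [-3.141, -0.001, -0.082]
force: [-0.0, 0.0, 0.5]
width: 0.0401
```

step_arm:
  commands: "8 0 0 0 0 0;8 0 0 0 0 0;8 0 0 0 0 0;8 0 0 0 0 0;8 0 0 0 0 0;8 0 0 0 0 0;8 0 0 0 0 0;0 0 0 0 0 0"

```text
t: 4.5
eef_pos: [0.4496, 0.1586, 0.0811]
ee_rot: [-3.139, -0.003, -0.082]
force: [-1.2, -0.1, -0.7]
width: 0.0398
```

```bash
python3 - <<'E'
from h import *
p=grab_frame("side"); c=p["frame"][120:270,180:330,::-1]; cv2.imwrite("pics/s2.png",cv2.resize(c,None,fx=4,fy=4))
E
```

```text
(no output)
```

View pics/s2.png

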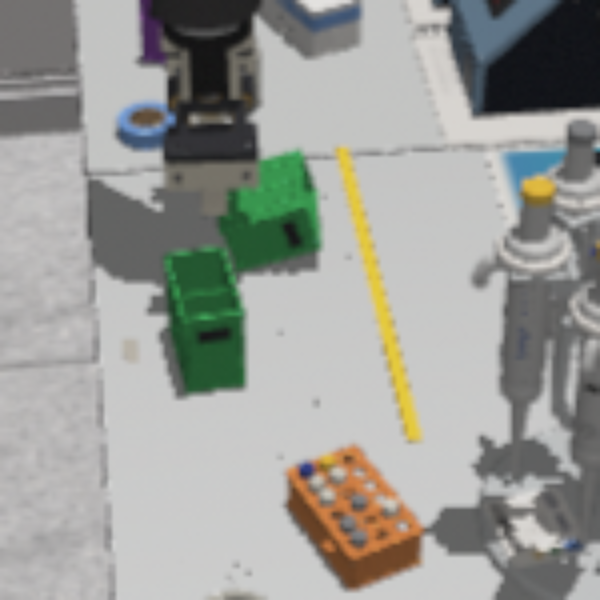

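step_arm:
  commands: "0 0 0 0 0 0;0 0 0 0 0 0;-16 0 0 0 0 0;-20 0 0 0 0 0;-20 0 -15 0 0 0;-10 20 -25 0 0 0;0 25 0 0 0 -0.04;0 25 0 0 0 -0.04"

```text
t: 5.55
eef_pos: [0.376, 0.093, 0.1197]
ee_rot: [-3.141, -0.0, 0.001]
force: [0.8, -0.4, -0.7]
width: 0.0404
```

```bash
python3 - <<'E'
from h import *
print(get_state()["q"])
p=grab_frame("wrist"); save(p,"w3.png")
E
```

```text
[ 7.60282402e-01  1.35974742e-02 -7.70953802e-01 -2.30570342e-04
 -7.85475471e-01  8.11381913e-01]
```

View pics/w3.png

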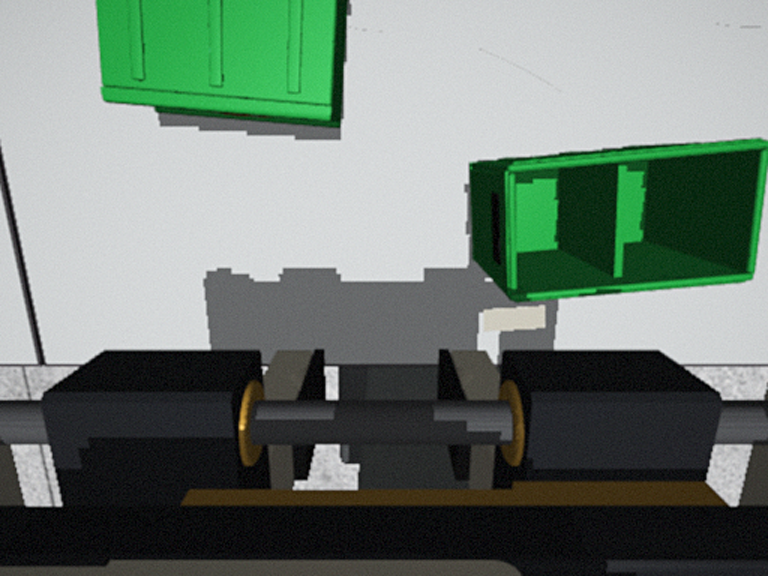

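```bash
python3 - <<'E'
from h import *
s=get_state(); p=grab_frame("wrist")
for n,px in dict(Rnl=(514,299),Rnr=(752,279),Rfl=(510,166),Rfr=(765,143)).items(): print(n,wz(p,s,np.array(px)/1.5-.17,.08).round(4))
for n,px in dict(Ll=(103,101),Lr=(333,121)).items(): print(n,wz(p,s,np.array(px)/1.5-.17,.05).round(4))
E
```

```text
Rnl [0.3998 0.0423 0.08  ]
Rnr [ 0.4076 -0.0445  0.08  ]
Rfl [0.4475 0.0474 0.08  ]
Rfr [ 0.4552 -0.0387  0.08  ]
Ll [0.4712 0.2001 0.05  ]
Lr [0.464  0.1107 0.05  ]
```

step_arm:
  commands: "0 25 0 0 0 -0.045;0 25 0 0 0 -0.045;0 25 0 0 0 0;0 20 0 0 0 0;0 0 0 0 0 0"

```text
t: 6.28
eef_pos: [0.3815, -0.0018, 0.1193]
ee_rot: [3.141, 0.001, 0.086]
force: [-0.3, 0.2, -0.7]
width: 0.0403
```

Reachable. Next, back off 3 mm and go down.

step_arm:
  commands: "-3 0 20 0 0 0;0 0 20 0 0 0;0 0 0 0 0 0"

```text
t: 6.65
eef_pos: [0.378, -0.0014, 0.0787]
ee_rot: [3.14, 0.003, 0.088]
force: [0.7, -1.5, -0.7]
width: 0.04
```

step_arm:
  commands: "8 0 0 0 0 0;8 0 0 0 0 0;8 0 0 0 0 0;8 0 0 0 0 0;8 0 0 0 0 0;8 0 0 0 0 0;8 0 0 0 0 0;0 0 0 0 0 0"

```text
t: 7.65
eef_pos: [0.4379, 0.0041, 0.0814]
ee_rot: [-3.14, -0.005, 0.089]
force: [0.9, 0.4, -0.7]
width: 0.04
```

step_arm:
  commands: "0 0 0 0 0 0;-10 0 0 0 0 0;-20 0 0 0 0 0;-25 0 0 0 0 0;0 0 -30 0 0 0;0 0 -30 0 0 0;0 0 -30 0 0 0;0 0 0 0 0 0"

```text
t: 8.65
eef_pos: [0.3806, -0.001, 0.1711]
ee_rot: [-3.14, -0.004, 0.089]
force: [-0.5, 0.2, -0.1]
width: 0.0401
```

```bash
python3 - <<'E'
from h import *
print(get_state()["q"])
p=grab_frame("side"); c=p["frame"][120:270,180:330,::-1]; cv2.imwrite("pics/s4.png",cv2.resize(c,None,fx=3,fy=3))
p=grab_frame("wrist"); save(p,"w4.png")
p=grab_frame("scene"); save(p,"c4.png")
for r in recognise(p,"stamp"): print(r,onz(p,r["pixel"],.025))
E
```

```text
[ 5.25656987e-01 -7.71247095e-02 -7.10816250e-01  2.98441296e-04
 -9.33063856e-01  1.13353864e+00]
{'pixel': [223.3, 200.7], 'conf': 0.9} [0.52256898 0.14722113 0.025     ]
{'pixel': [117.3, 223.5], 'conf': 0.62} [0.48250863 0.50705047 0.025     ]
```

View pics/s4.png

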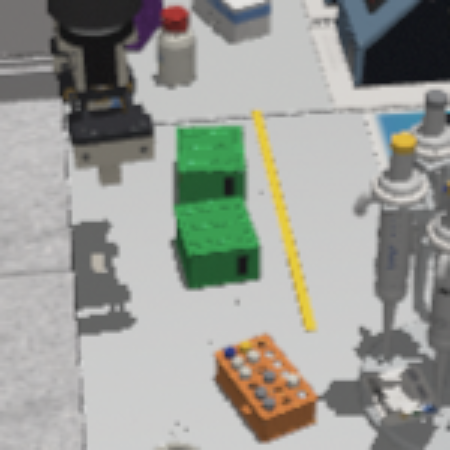

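View pics/w4.png

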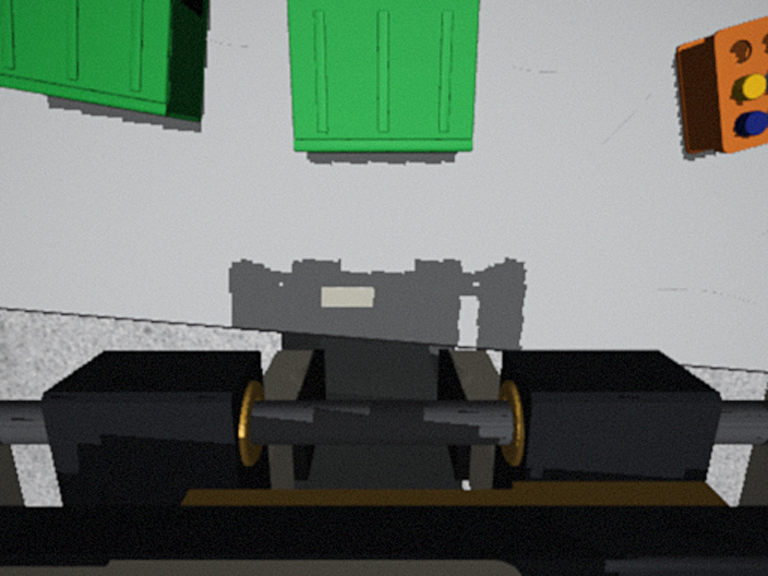

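View pics/c4.png

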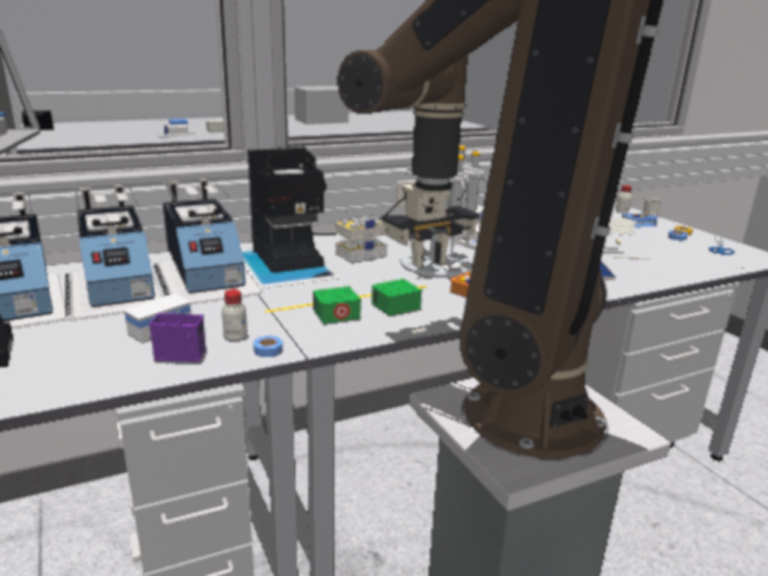

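step_arm:
  commands: "16 -38.5 12 0 0 0;16 -38.5 12 0 0 0;16 -38.5 12 0 0 0;16 -38.5 12 0 0 0;0 0 0 0 0 0.084;0 0 0 0 0 0.084;0 0 0 0 0.13 0;0 0 0 0 0.13 0"

```text
t: 9.85
eef_pos: [0.4321, 0.1558, 0.1213]
ee_rot: [3.137, -0.245, -0.082]
force: [2.5, -1.7, 1.9]
width: 0.0399
```

```bash
python3 - <<'E'
from h import *
s=get_state(); print(s["q"],s["ee_rot"],s["eef_pos"])
p=grab_frame("wrist"); save(p,"w5.png")
E
```

```text
[ 0.91297854  0.02216884 -0.94671516  0.43395196 -0.51143353  0.20486915] [ 3.13666895 -0.24459665 -0.08192864] [0.43205613 0.15575212 0.12126159]
```

View pics/w5.png

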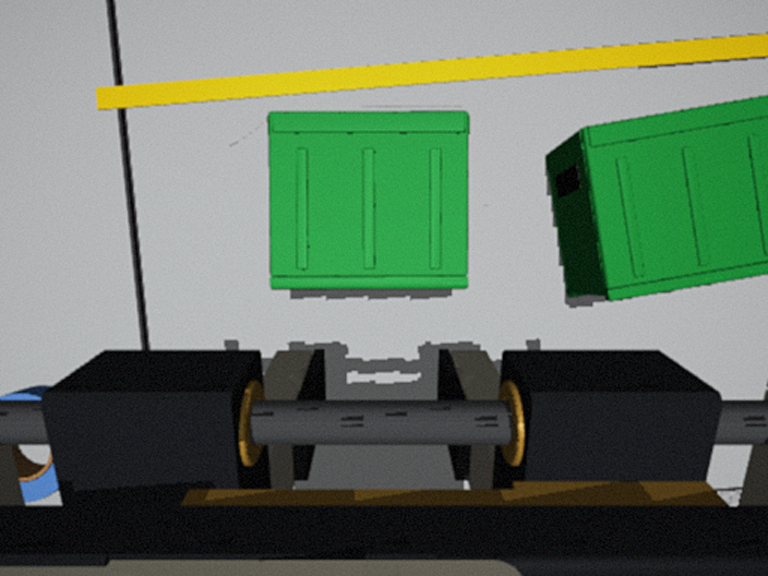

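```bash
python3 - <<'E'
from h import *
s=get_state(); p=grab_frame("wrist")
for n,(px,z) in dict(nl=((271,289),.05),nr=((467,289),.05),fl=((269,112),.05),fr=((468,112),.05),l1=((97,89),0),l2=((767,34),0),n1=((99,110),0),Rnl=((607,300),.05)).items(): print(n,wz(p,s,np.array(px)/1.5-.17,z).round(4))
E
```

```text
nl [0.4697 0.1984 0.05  ]
nr [0.4622 0.1109 0.05  ]
fl [0.5476 0.192  0.05  ]
fr [0.5404 0.1043 0.05  ]
l1 [0.5855 0.293  0.    ]
l2 [ 0.5854 -0.0731  0.    ]
n1 [0.5743 0.2931 0.    ]
Rnl [0.4518 0.0484 0.05  ]
```

step_arm:
  commands: "-6.8 0 27.2 0 0 0;-6.8 0 27.2 0 0 0;-6.8 0 27.2 0 0 0;0 0 0 0 0 0"

```text
t: 10.45
eef_pos: [0.4447, 0.1593, 0.0534]
ee_rot: [3.129, -0.206, -0.083]
force: [0.1, 0.1, -0.3]
width: 0.0402
```

```bash
python3 - <<'E'
from h import *
s=get_state(); print(s["q"],s["qd"],s["ee_rot"],s["eef_pos"])
E
```

```text
[ 0.82595089  0.17963606 -1.0145863   0.59189128 -0.30820208  0.1009879 ] [ 0.01079714 -0.04766174 -0.00429753 -0.0055438  -0.02417311 -0.00668186] [ 3.12931194 -0.20646842 -0.08292633] [0.44466504 0.15931251 0.05343925]
```

step_arm:
  commands: "7.5 0 3.1 0 0 0;7.5 0 3.1 0 0 0;7.5 0 3.1 0 0 0;7.5 0 3.1 0 0 0;7.5 0 3.1 0.0016 0 -0.008;7.5 0 3.1 0.0016 0 -0.008;7.5 0 3.1 0.0016 0 -0.008;7.5 0 3.1 0.0016 0 -0.008"

```text
t: 11.45
eef_pos: [0.5086, 0.1548, 0.043]
ee_rot: [3.132, -0.209, -0.049]
force: [-1.9, -0.4, 2.1]
width: 0.0399
```

```bash
python3 - <<'E'
from h import *
s=get_state(); print(s["q"],s["ee_rot"],s["eef_pos"],s["force"])
p=grab_frame("wrist"); save(p,"w6.png")
E
```

```text
[ 0.7151357   0.27612445 -0.89924314  0.55016122 -0.29172332  0.28516793] [ 3.13182329 -0.208577   -0.04932671] [0.50857765 0.15483497 0.04304074] [-1.87717657 -0.39664909  2.10916557]
```

View pics/w6.png

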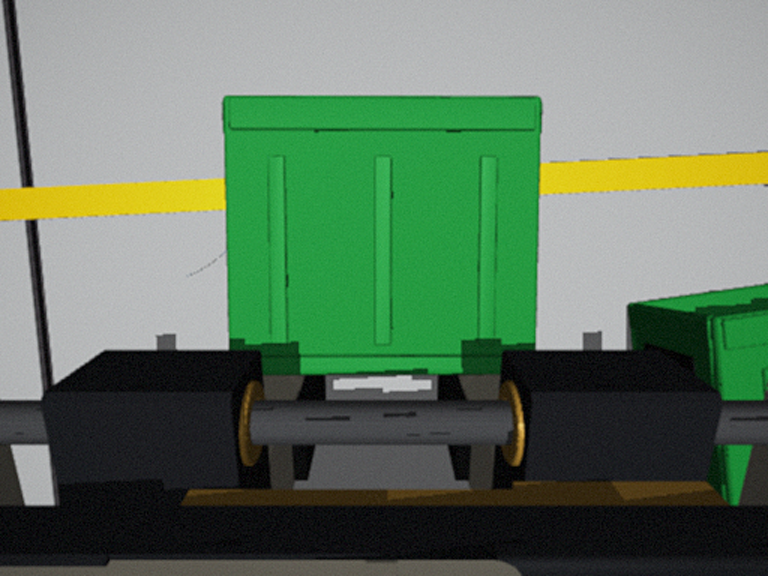

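```bash
python3 - <<'E'
from h import *
s=get_state(); p=grab_frame("wrist")
for n,(px,z) in dict(n=((383,374),.05),fl=((225,97),.05),fr=((541,97),.05),l1=((20,186),0),l2=((767,151),0)).items(): print(n,wz(p,s,np.array(px)/1.5-.17,z).round(4))
E
```

```text
n [0.5232 0.155  0.05  ]
fl [0.6036 0.1949 0.05  ]
fr [0.5993 0.1068 0.05  ]
l1 [0.5916 0.2898 0.    ]
l2 [0.5906 0.0026 0.    ]
```

step_arm:
  commands: "8.6 0 1.8 0.001 0 -0.005;8.6 0 1.8 0.001 0 -0.005;8.6 0 1.8 0.001 0 -0.005;8.6 0 1.8 0.001 0 -0.005;8.6 0 1.8 0.001 0 -0.005;8.6 0 1.8 0.001 0 -0.005;8.6 0 1.8 0 0 0;8.6 0 1.8 0 0 0"

```text
t: 12.55
eef_pos: [0.5789, 0.1525, 0.0434]
ee_rot: [3.132, -0.208, -0.019]
force: [-1.6, 0.8, -0.5]
width: 0.0401
```

```bash
python3 - <<'E'
from h import *
s=get_state(); print(s["q"],s["ee_rot"],s["eef_pos"],s["force"])
p=grab_frame("wrist"); save(p,"w7.png")
p=grab_frame("side"); c=p["frame"][120:270,180:330,::-1]; cv2.imwrite("pics/s7.png",cv2.resize(c,None,fx=4,fy=4,interpolation=cv2.INTER_CUBIC))
E
```

```text
[ 0.64322428  0.36328234 -0.70889324  0.38860039 -0.364565    0.55272667] [ 3.13165056 -0.20839809 -0.01928566] [0.5789392  0.15252197 0.04335075] [-1.59358037  0.80669931 -0.46034611]
```

View pics/w7.png

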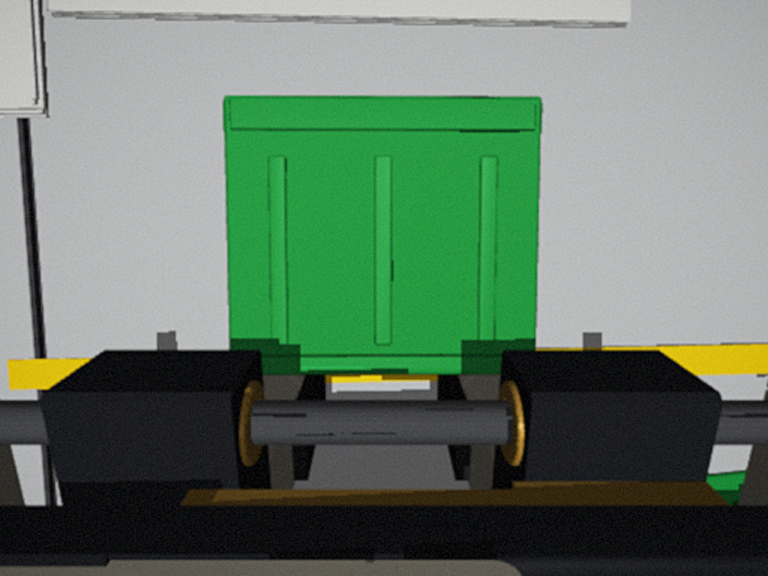

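View pics/s7.png

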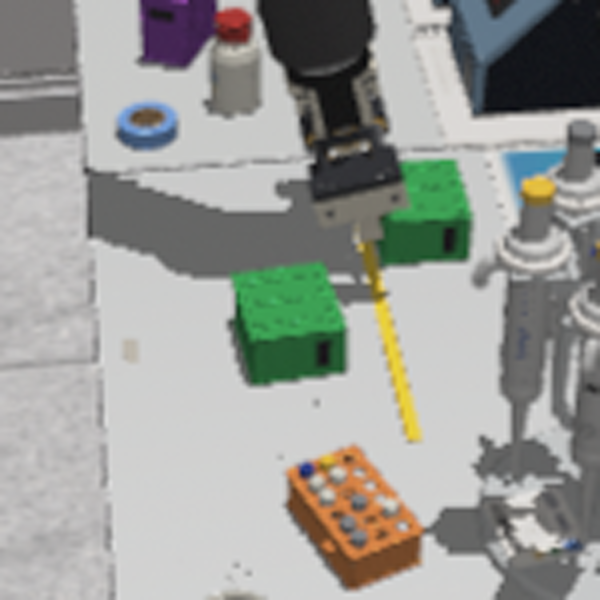

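```bash
python3 - <<'E'
from h import *
s=get_state(); p=grab_frame("wrist")
for n,(px,z) in dict(n=((383,374),.05),fl=((225,97),.05),fr=((541,97),.05),l1=((10,360),0),l2=((767,345),0),l3=((200,356),0),b1=((60,13),0.0),b2=((600,24),0.),b3=((40,116),0)).items(): print(n,wz(p,s,np.array(px)/1.5-.17,z).round(4))
E
```

```text
n [0.5933 0.1531 0.05  ]
fl [0.6728 0.1956 0.05  ]
fr [0.6711 0.107  0.05  ]
l1 [0.5906 0.2993 0.    ]
l2 [ 5.895e-01 -4.000e-04  0.000e+00]
l3 [0.5904 0.2247 0.    ]
b1 [0.7214 0.2707 0.    ]
b2 [0.7139 0.0676 0.    ]
b3 [0.684  0.2809 0.    ]
```

step_arm:
  commands: "4 0 0.8 0 0 0;4 0 0.8 0 0 0;0 0 0 0 0 0;-10 0 -2 0 0 0;-30 0 -6 0 0 0;-20 0 -20 0 0 0;-10 0 -50 0 0 0;-10 0 -50 0 0 0"

```text
t: 13.7
eef_pos: [0.4803, 0.1554, 0.1529]
ee_rot: [3.131, -0.207, -0.019]
force: [0.8, -0.3, 0.9]
width: 0.0399
```

step_arm:
  commands: "-10 0 -40 0 0 0;0 0 0 0 0 0"

```text
t: 13.95
eef_pos: [0.4637, 0.1575, 0.1925]
ee_rot: [3.137, -0.213, -0.019]
force: [0.2, 0.3, -0.5]
width: 0.04
```

```bash
python3 - <<'E'
from h import *
s=get_state(); print(s["q"],s["ee_rot"],s["eef_pos"],s["force"])
p=grab_frame("wrist"); save(p,"w8.png")
p=grab_frame("side"); c=p["frame"][120:270,180:330,::-1]; cv2.imwrite("pics/s8.png",cv2.resize(c,None,fx=4,fy=4,interpolation=cv2.INTER_CUBIC))
p=grab_frame("scene"); save(p,"c8.png"); print(recognise(p,"stamp"))
E
```

```text
[ 0.84971752 -0.01210591 -0.71087723  0.24372834 -0.75151755  0.53325127] [ 3.13684976 -0.2134339  -0.01883998] [0.46372027 0.15752643 0.19254393] [ 0.17328817  0.31843847 -0.45360364]
[{'pixel': [214.6, 187.3], 'conf': 0.95}, {'pixel': [119.7, 223.8], 'conf': 0.55}]
```

View pics/w8.png

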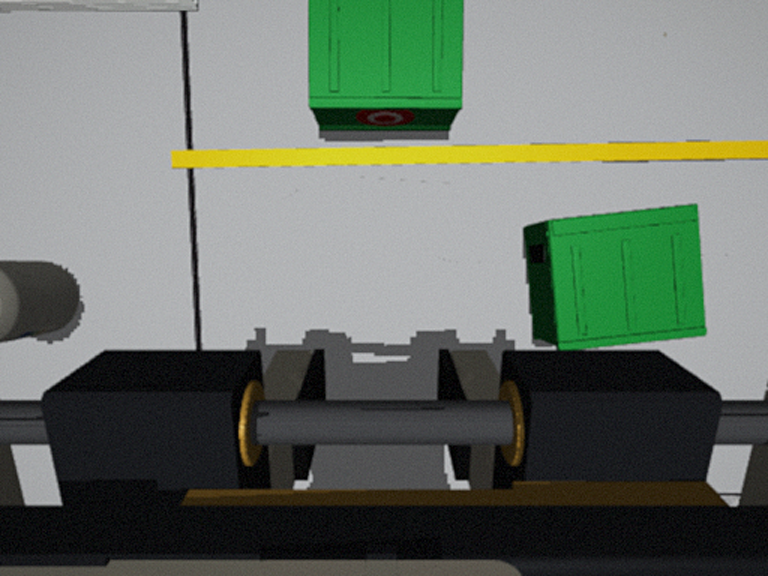

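View pics/s8.png

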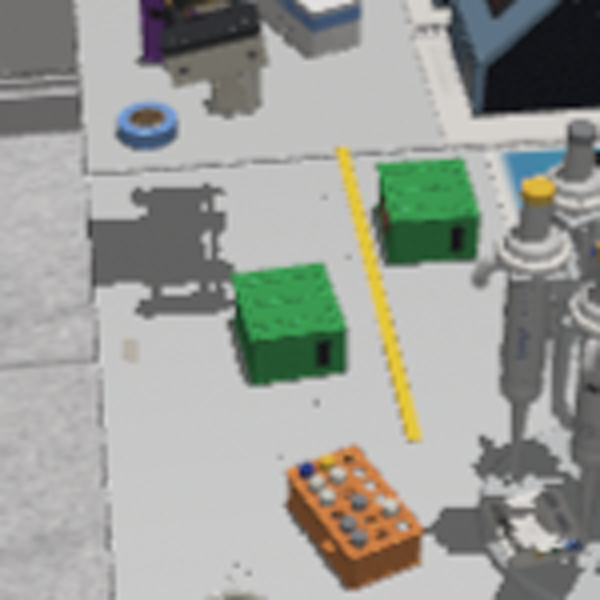

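View pics/c8.png

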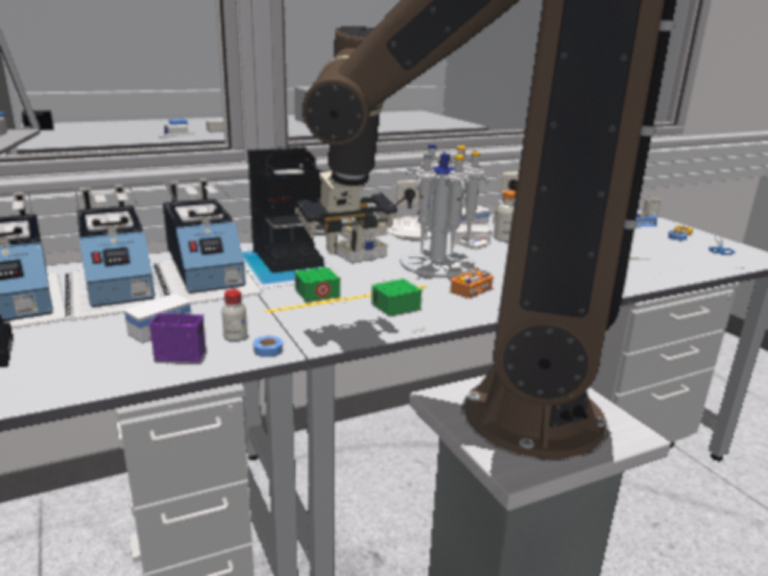

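```bash
python3 - <<'E'
from h import *
s=get_state(); p=grab_frame("wrist")
for n,(px,z) in dict(nl=((319,131),0),nr=((451,131),0),ntl=((309,106),.05),ntr=((461,107),.05),l1=((320,148),0),l2=((450,146),0),Rfl=((553,220),.05),Rfr=((697,205),.05),ln=((690,160),0)).items(): print(n,wz(p,s,np.array(px)/1.5-.17,z).round(4))
print(get_state()["t"],job_done())
E
```

```text
nl [0.5981 0.1938 0.    ]
nr [0.5964 0.1045 0.    ]
ntl [0.599  0.1936 0.05  ]
ntr [0.5968 0.1066 0.05  ]
l1 [0.5869 0.1935 0.    ]
l2 [0.5865 0.1053 0.    ]
Rfl [0.5314 0.0533 0.05  ]
Rfr [ 0.5384 -0.0312  0.05  ]
ln [ 0.5739 -0.0589  0.    ]
the job is handed in; nothing more can be done
14.2 None
```

I tipped both crates onto their backs with the fingertips. The red ring stamp turned up on the left crate, so I pushed that one, lying as it was, across the yellow line. I then backed the arm off and handed the job in at 14.2 s.

My last checks, from the wrist camera:
- **Stamped crate:** its near edge is at x ≈ 0.596–0.599 m and the far edge of the tape at ≈ 0.587 m, so it lies about 10 mm beyond the line. It is clear of the booklets and its stamp faces the robot.
- **Other crate:** it lies on its back, with its far edge at x ≈ 0.531–0.538 m, short of the near tape edge at ≈ 0.574 m.
- **Bystanders:** the bottle, rack and tape roll look untouched in the pictures. The beaker lay outside or at the edge of the close-up views and I did not check it at the end, but the arm never went near it.
- **Disagreements:** separate views put the tape's far edge anywhere from 0.5855 to 0.591 m. The stamped crate is beyond the line on every reading, and the final picture shows bare bench between it and the tape. While lowering for the push, the arm reached a joint limit, so I pushed with slightly less tilt and a higher contact point than planned, with no visible effect.

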